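Hold the logger's recessed reset button down with the stylus

TASK

The lab's data logger has locked up. First pull the logger's drawer open, nearly all the way; then take the stylus out of its block, put its pin down through the round hole in the deck inside the drawer, and press the recessed reset button all the way down. Finish while holding it: keep the stylus gripped and upright with the button pressed; do not press the other button, under the square hole, and leave everything else where it stands.

Things in the scene. Friction and masses are not known exactly. Their poses are not given: they have to be found in the camera images.
- logger: the data logger: white case 220 deep x 200 wide x 105 mm tall, fixed on the worktop, roof at z = 0.105. Its one drawer has a grey front 182 mm wide, top edge at z = 0.094. Origin at the centre of the underside; -x is the way the drawer pulls out (towards the robot), z up
- drawer_handle (a point): middle of the drawer's steel bar handle: 10 mm thick, 90 mm long, level, along this frame's y, at z = 0.080, 50 mm in front of the drawer front (free gap 45 mm). Frame -x is the way the drawer pulls out (towards the robot), z up. Moves with the drawer
- drawer (a joint): how far the drawer is pulled out, m: 0 shut, 0.14 at its stop. It slides stiffly (about 2.5 N) and stays where it is left; it may start up to 0.02 open
- round_hole (a point): centre of the ROUND hole (16 mm) at the upper face, z = 0.068, of the level 4 mm deck inside the drawer: the left hole seen from the robot, 40 mm left of the middle, 115 mm behind the handle's bar. The reset button's flat top (24 mm) lies 14 mm below that face. Drawer shut, it is 65 mm behind the roof's front edge. Moves with the drawer
- square_hole (a point): centre of the SQUARE hole, 16 mm wide, on the same deck, 80 mm to the right of the round one, with the erase button under it, equally deep. Not to be pressed
- reset_button (a joint): how far the reset button under the round hole is pressed down, m: 0 up, 0.008 at its stop; starts to move at about 1.5 N, fully down at about 5.5 N, springs back
- erase_button (a joint): the same for the erase button under the square hole; must stay up
- stylus_grip (a point): middle of the stylus's handle, where to grasp it. The stylus stands upright, loose, in its block: black round handle 14 mm thick and 70 mm long (35 mm above and below this point), below it a collar 20 mm across and 4 mm thick, below that a steel pin 7 mm thick and 45 mm long. 45 g. Frame z along the stylus, up
- stylus_tip (a point): lower end of the stylus's pin, 84 mm below the middle of the handle
- stylus: the whole stylus, 119 mm long; origin at the lower end of its pin, z along it, up
- stand: grey square block 50x50x47 mm, fixed on the worktop, with an upright hole 8.5 mm across in its middle that holds the stylus's pin; the collar rests on the block's top. Origin at the centre of its underside
- amber_bottle: amber reagent bottle, 33 mm across, 92 mm tall; a bystander, stands loose, origin at the centre of its underside
- strip_vial: white vial, 36 mm across, 90 mm tall, in the front left part of the worktop; a bystander, stands loose, origin at the centre of its underside
- slide_box: black slide case, 88x53x21 mm, on the worktop left of the logger; a bystander, stands loose, origin at the centre of its underside
- tape: roll of paper tape, 52 mm across, 13 mm tall, on the worktop right of the logger; a bystander, stands loose, origin at the centre of its underside

How it is judged:
On the way, in this order (a step that is already met when the one before it is completed fails the run):
1. the drawer is pulled open by 110 mm or more (value of joint drawer above 0.11 m), for 0.2 s.
2. the stylus is out of its block, in the gripper (height (world z) of stylus_tip above 0.055 m and contact force between the fingers and stylus above 1 N), for 0.2 s.
At the end, for the whole second after the job is handed in: at the end and through the second after it, the gripper holds the stylus, tilted less than 0.25 rad, with its tip through the round hole and pressing the reset button by at least 6 of its 8 mm with more than 2 N; the drawer is still open by 100 mm or more and the erase button is up (value of joint reset_button above 0.006 m and contact force between stylus and reset_button above 2 N and contact force between the fingers and stylus above 1 N and horizontal distance between stylus_tip and round_hole below 0.008 m and z of stylus_tip in the frame of round_hole below -0.015 m and angle between stylus's own z axis and vertical below 0.25 rad and value of joint drawer above 0.1 m and value of joint erase_button below 0.002 m); the arm keeps its last pose, push and grip.
It fails at once if the erase button is pressed by more than 3 mm (value of joint erase_button above 0.003 m).
It fails at once if a bystander is moved by more than 30 mm (distance of any of amber_bottle, strip_vial, slide_box, tape from where it was at the start of the episode above 0.03 m).
It also fails if it takes over 53 s, if anything falls off the work surface, if the arm or the gripper's body presses on something with over 40 N, if the wrist force passes 120 N, or if a joint passes its speed limit or range.

ROBOT

A 6-joint arm with a two-finger parallel gripper is mounted at the origin on a cart in front of the work surface, level with it; the furniture and walls round the work are solid. World frame = base frame: x ahead of the robot, y to its left, z up, the work surface at z = 0. Lengths are in m, angles in rad, forces in N, time in s.
With the tool pointing down it reaches from about 0.325 to 0.775 m from the base axis. Payload 5.5 kg.
Tool frame: the origin (TCP) lies midway between the tips of the shut fingers; the grasp point (between the pads) lies ctrl.tcp_to_grasp behind it (ctrl.tcp_to_grasp is the distance from the TCP to the grasp point, in m); z points along the fingers, y is the line along which they close (so a half turn about z gives the same grasp; the last joint's range is limited). The gripper opens to 88 mm and grips with 3 to 60 N. Pads are 20 mm wide; open, the fingers measure 115 mm over their backs; the gripper's body (75 mm by 178 mm) begins 61 mm behind the grasp point.
Start: joints at [1.196, 0.091, 1.231, -0, 1.82, -0.057], TCP at [0.187, 0.57, 0.223] pointing down, gripper open.
Joint ranges: [-2.87, 2.87], [-0.86, 2.18], [0.17, 2.46], [-1.51, 4.65], [0.06, 2.69], [-2.65, 2.65]. Speed limits (rad/s): [2.57, 2.57, 3.01, 3.14, 3.14, 3.14].

INTERFACE

Orientations are given as a unit quaternion [x, y, z, w].
In Python, from bench import get_obs, optics, ctrl gives the robot as it stands.
- The arm moves only by the tool servo_tool, never from a script. Its argument "deltas" is a list of rows, each a list of 2 entries, a list of its own where there are three numbers: the shift along the tool's x, y, z in mm, then the turn about the tool's z in rad. In form: [[[tx, ty, tz], spin], ...]. A call has 1 to 20 rows; each row shifts and turns the commanded pose from where the row before left it, along the tool's axes as they then stand; what a row does not reach is not made up. A row lasts 1/10 s, in which the tool goes at most 50 mm and 8.59 degrees, less where a joint would pass 70% of its speed; a pose out of reach is approached as far as the arm can. A call with a gripper value outside its range is refused whole. "grip" is the finger opening in mm, from 0 to 87.8, set as the call begins (left out, the last holds). The fingers move at their own pace and stop on an object; the grip force is fixed at half the most. Time passes only in rows, so rows that do not move let the fingers close. It gives the time, the measured TCP pose, the force, the opening and the grip force at its end, in the units of the state.
- get_obs(): the state, without advancing time (a new reading comes with each control period).
- optics.get_image(name): name is "side" or "top"; returns a dict with "img" (400x640x3 uint8, red, green, blue), "K" (3x3 intrinsics, pixels), "T" (4x4, takes a point from camera to world coordinates). Camera axes: x right, y down, z forward; pixel columns grow to the right and rows downward; lengths in m; the calibration is good to about 2 mm. A picture is of the moment at which its call begins. There is no depth.
- ctrl.finish_job(): hands the job in; it is judged then, once.
The state is a dict: "clock": time; "joints": joint angles; "joint_vel": joint speeds; "tau": joint torques, N m; "tcp_pos": TCP position; "tcp_rot": TCP orientation; "contact_force": force on the tool from outside, world axes, zero at the start; "ft_torque": the same for the moment, N m; "grip_width": finger opening in m; "finger_force": force on a finger pad.
Only numpy, scipy, OpenCV 4.12 (cv2) and the standard library are available. Lean on these libraries where they do the work, as an engineer would, in place of code of your own. Each camera call takes 0.05 s, during which the arm holds its last target. There are 200 camera calls.

## Working session

There is one attempt and no reset: what is moved stays moved. The work goes in short steps, Python scripts to look and compute and a tool call to move; the robot and the scene stay as the last step left them, time stands still between calls to the robot, and variables do not carry over. Pictures are saved under pics/ and viewed, at most 10 in all, crops included, and the job is handed in when it is done.

Besides the shell and the picture viewer there is one more tool, called in YAML: its name, and indented under it one key for each argument. servo_tool: Moves the arm, as the interface text tells. Its arguments: {"type":"object","properties":{"deltas":{"type":"array"},"grip":{"type":"number"}},"required":["deltas"]}

```bash
mkdir -p pics; python3 - <<'E'
from bench import get_obs, optics, ctrl
import cv2, numpy as np
for n in ("top","side"):
    d=optics.get_image(n); cv2.imwrite(f"pics/{n}0.png",d["img"][:,:,::-1]); print(n,d["K"].round(1).tolist(),d["T"].round(4).tolist())
o=get_obs(); print(o, ctrl.tcp_to_grasp)
E
```

```text
top [[505.6, 0.0, 321.2], [0.0, 505.6, 210.5], [0.0, 0.0, 1.0]] [[0.0288, -0.9977, 0.0608, 0.5138], [-0.9996, -0.0291, -0.0044, -0.0403], [0.0062, -0.0606, -0.9981, 1.6157], [0.0, 0.0, 0.0, 1.0]]
side [[504.3, 0.0, 319.6], [0.0, 504.3, 199.9], [0.0, 0.0, 1.0]] [[0.9995, -0.0136, 0.0285, 0.559], [-0.0304, -0.6636, 0.7475, -1.0943], [0.0087, -0.748, -0.6636, 1.0188], [0.0, 0.0, 0.0, 1.0]]
{'clock': 0.1, 'joints': array([ 1.19629390e+00,  9.17555944e-02,  1.23174255e+00,  1.58185177e-05,
        1.81980452e+00, -5.66801345e-02]), 'joint_vel': array([-0.00192768, -0.00136901, -0.0026807 , -0.00105385, -0.00162958,
        0.00071704]), 'tau': array([ 2.43917246e-03, -4.47849941e+01, -4.07574356e+01,  7.00019463e-02,
        2.83218850e-02, -1.16531264e-04]), 'tcp_pos': array([0.18738783, 0.56970991, 0.22164965]), 'tcp_rot': array([ 1.58241189e-01,  9.87400119e-01, -8.33569654e-04, -1.90396071e-04]), 'contact_force': array([-0.13418694,  0.3257298 , -0.16356042]), 'ft_torque': array([-0.06086391,  0.06816605, -0.00037639]), 'finger_force': 0.0, 'grip_width': 0.08768156025346859} 0.0187
```

View pics/top0.png

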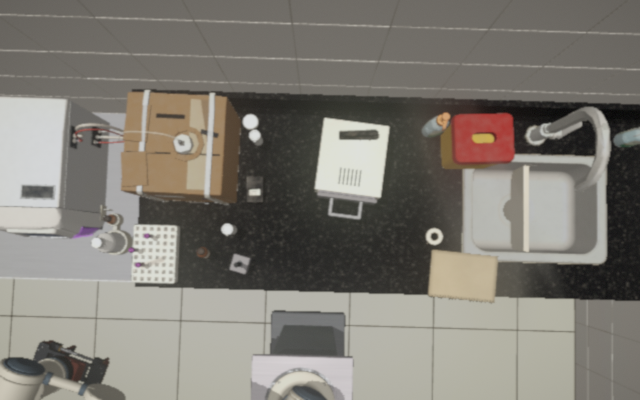

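View pics/side0.png

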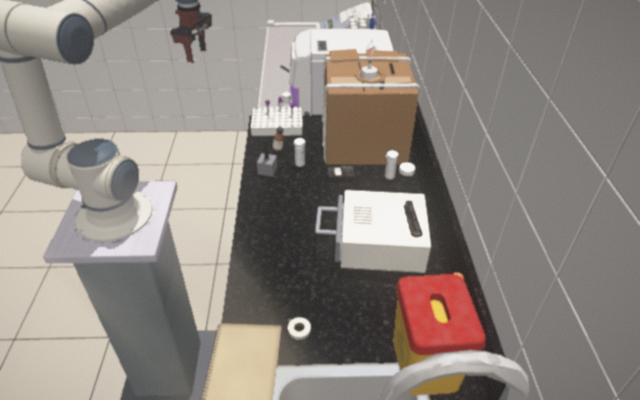

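The top view shows the logger at about (352,160) with its handle at (346,216), the stylus block at (240,264), the vial at (228,229), and the amber bottle at (203,253). I'll enlarge these areas.

```bash
python3 - <<'E'
import cv2
a=cv2.imread("pics/top0.png"); b=cv2.imread("pics/side0.png")
f=lambda i,x,y,w,h,s:cv2.resize(i[y:y+h,x:x+w],None,fx=s,fy=s,interpolation=cv2.INTER_CUBIC)
cv2.imwrite("pics/topc.png",f(a,190,180,200,110,4)); 
cv2.imwrite("pics/sidec.png",f(b,240,120,200,150,4))
E
```

```text
(no output)
```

View pics/topc.png

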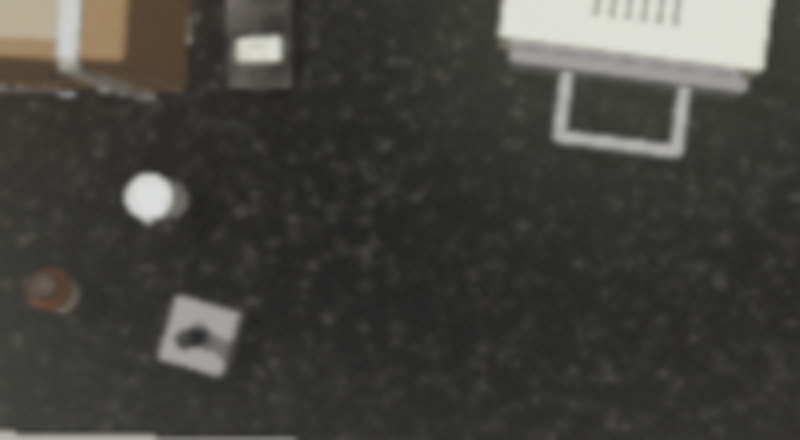

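View pics/sidec.png

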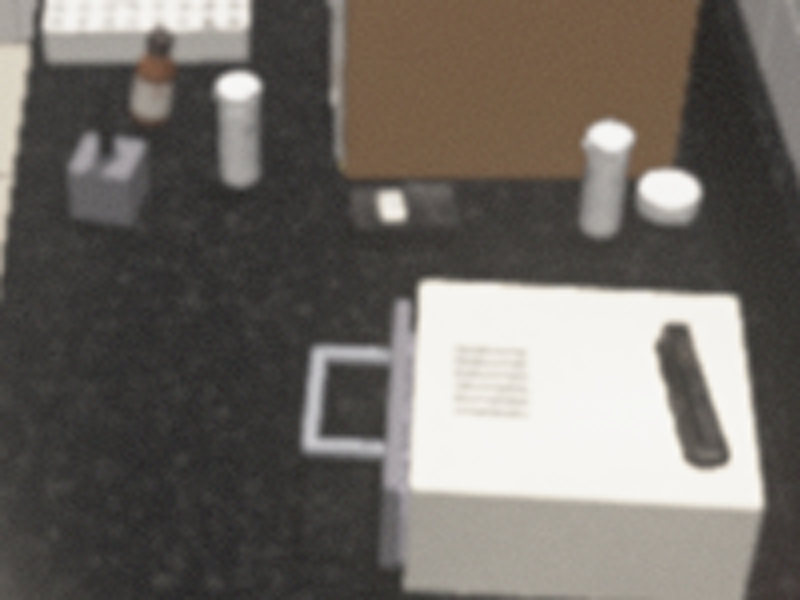

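```bash
cat > h.py <<'E'
import numpy as np
from bench import get_obs, optics, ctrl
def ray(d,u,v,z):
    K,T=d["K"],d["T"]; r=T[:3,:3]@np.linalg.solve(K,[u,v,1]); o=T[:3,3]
    return o+r*(z-o[2])/r[2]
def proj(d,p):
    c=np.linalg.inv(d["T"])@np.append(p,1); c=d["K"]@c[:3]; return (c[:2]/c[2]).round(1)
E
python3 - <<'E'
from h import *
d=optics.get_image("top"); s=optics.get_image("side")
t=lambda u,v,z: ray(d,190+u/4,180+v/4,z)[:2].round(4)
q=lambda u,v,z: ray(s,240+u/4,120+v/4,z)[:2].round(4)
print("bar",t(558,139,.085),t(682,152,.085), "side",q(316,350,.085),q(310,450,.085))
print("roof",t(500,37,.105),t(766,70,.105),"side",q(420,283,.105),q(412,492,.105))
print("blk",t(200,336,.047),"side corners",[q(*p,.047) for p in((88,133),(149,142),(136,190),(68,178))])
print("styl top",t(185,341,.121),q(108,120,.121))
print("corn",[t(*p,.047) for p in((177,296),(242,312),(222,377),(158,360))])
print("vial",t(149,197,.09),"bottle",t(45,287,.092))
o=get_obs()
from scipy.spatial.transform import Rotation as R
print(R.from_quat(o["tcp_rot"]).as_matrix().round(3))
E
```

```text
bar [ 0.595  -0.0725] [ 0.5878 -0.1667] side [ 0.5964 -0.074 ] [ 0.5897 -0.1702]
roof [ 0.6692 -0.0265] [ 0.6503 -0.2266] side [ 0.6701 -0.0282] [ 0.6515 -0.2281]
blk [0.4369 0.1985] side corners [array([0.4212, 0.2313]), array([0.4708, 0.2182]), array([0.4627, 0.1556]), array([0.4087, 0.1719])]
styl top [0.4365 0.1981] [0.4458 0.1466]
corn [array([0.4671, 0.2174]), array([0.4562, 0.1669]), array([0.4059, 0.1804]), array([0.4175, 0.2301])]
vial [0.542  0.2344] bottle [0.4723 0.3092]
[[-0.95   0.312 -0.   ]
 [ 0.312  0.95  -0.001]
 [ 0.    -0.001 -1.   ]]
```

servo_tool:
  deltas:
    - [[-30,-26.5,0],0]
    - [[-30,-26.5,0],0]
    - [[-30,-26.5,0],0]
    - [[-30,-26.5,0],0]
    - [[-30,-26.5,0],0]
    - [[-30,-26.5,0],0]
    - [[-30,-26.5,0],0]
    - [[-30,-26.5,0],0]
    - [[-30,-26.5,0],0]
    - [[-30,-26.5,0],0]
    - [[-30,-26.5,0],0]
    - [[-30,-26.5,0],0]
    - [[-30,-26.5,0],0]
    - [[-30,-26.5,0],0]
    - [[-30,-26.5,0],0]
    - [[-30,-26.5,0],0]
    - [[-30,-26.5,0],0]
    - [[-30,-26.5,0],0]
    - [[-30,-26.5,0],0]
    - [[-30,-26.5,0],0]
  grip: 44

```text
clock: 2.2
tcp_pos: [0.5924, -0.1225, 0.2224]
tcp_rot: [0.158, 0.987, 0.0, -0.0]
contact_force: [0.3, 0.9, -0.1]
grip_width: 0.0442
finger_force: 0.0
```

servo_tool:
  deltas:
    - [[0,0,0],0.135]
    - [[0,0,0],0.135]
    - [[0,0,0],0.135]
    - [[0,0,0],0.135]
    - [[0,0,0],0.135]
    - [[0,0,0],0.135]
    - [[0,0,0],0.135]
    - [[0,0,0],0.135]
    - [[0,0,0],0.135]
    - [[0,0,0],0.132]
    - [[0,0,0],0]
    - [[0,0,0],0]

```text
clock: 3.4
tcp_pos: [0.5918, -0.1209, 0.2224]
tcp_rot: [0.738, 0.674, -0.0, -0.0]
contact_force: [0.1, -0.4, -0.2]
grip_width: 0.0441
finger_force: 0.0
```

servo_tool:
  deltas:
    - [[0,0,20],0]
    - [[0,0,20],0]
    - [[0,0,20],0]
    - [[0,0,20],0]
    - [[0,0,20],0]
    - [[0,0,20],0]
    - [[0,0,20],0]
    - [[0,0,15],0]
    - [[0,0,6],0]
    - [[0,0,0],0]

```text
clock: 4.4
tcp_pos: [0.5914, -0.1209, 0.0607]
tcp_rot: [0.739, 0.673, -0.0, -0.001]
contact_force: [-0.3, 0.6, -0.1]
grip_width: 0.0442
finger_force: 0.0
```

servo_tool:
  deltas:
    - [[0,0,0],0]
    - [[0,0,0],0]
    - [[0,0,0],0]
    - [[0,0,0],0]
    - [[0,0,0],0]
    - [[0,0,0],0]
    - [[0,0,0],0]
    - [[0,0,0],0]
  grip: 0

```text
clock: 5.2
tcp_pos: [0.5922, -0.121, 0.0621]
tcp_rot: [0.74, 0.673, 0.0, 0.0]
contact_force: [0.3, -0.6, 2.4]
grip_width: 0.0095
finger_force: 30.0
```

servo_tool:
  deltas:
    - [[0,-5,0],0]
    - [[0,-10,0],0]
    - [[0,-10,0],0]
    - [[0,-10,0],0]
    - [[0,-10,0],0]
    - [[0,-10,0],0]
    - [[0,-10,0],0]
    - [[0,-10,0],0]
    - [[0,-10,0],0]
    - [[0,-10,0],0]
    - [[0,-10,0],0]
    - [[0,-8,0],0]
    - [[0,0,0],0]
    - [[0,0,0],0]
    - [[0,0,0],0]

```text
clock: 6.7
tcp_pos: [0.4779, -0.1094, 0.062]
tcp_rot: [0.739, 0.673, -0.0, -0.001]
contact_force: [-2.5, 5.8, 9.1]
grip_width: 0.0093
finger_force: 30.0
```

```bash
python3 - <<'E'
from h import *
import cv2
d=optics.get_image("top");s=optics.get_image("side")
f=lambda i,x,y,w,h,s:cv2.resize(i[y:y+h,x:x+w,::-1],None,fx=s,fy=s,interpolation=cv2.INTER_CUBIC)
cv2.imwrite("pics/s1.png",f(s["img"],290,150,160,120,5))
print(get_obs())
E
```

```text
{'clock': 6.8, 'joints': array([-2.95201447e-01, -1.76922065e-01,  1.77587916e+00,  1.16813984e-03,
        1.54499244e+00, -2.01653827e-01]), 'joint_vel': array([ 3.11144308e-04,  4.03120988e-04, -3.06333729e-04, -2.03499973e-03,
        8.76338199e-05, -2.62653665e-03]), 'tau': array([ -2.33399011, -28.19821   , -36.50797606,  -1.47015654,
        -1.08204737,  -0.06978984]), 'tcp_pos': array([ 0.47800054, -0.1093898 ,  0.06205366]), 'tcp_rot': array([ 7.39405411e-01,  6.73259169e-01, -1.01128244e-04, -1.31125470e-03]), 'contact_force': array([-1.27855386,  5.23332399,  8.98474219]), 'ft_torque': array([ 0.79581794,  0.37104503, -0.07794807]), 'finger_force': 30.00093251466751, 'grip_width': 0.008989630137588916}
```

View pics/s1.png

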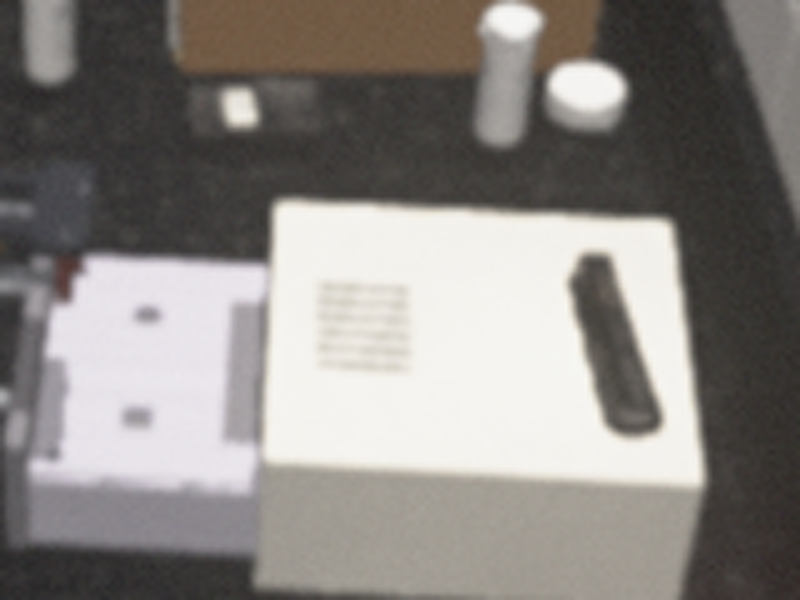

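servo_tool:
  deltas:
    - [[0,0,0],0]
    - [[0,0,0],0]
    - [[0,0,0],0]
    - [[0,0,0],0]
    - [[0,0,0],0]
    - [[0,0,-10],0]
    - [[0,0,-30],0]
    - [[0,0,-30],0]
    - [[0,0,-30],0]
    - [[0,0,-30],0]
    - [[0,0,-30],0]
    - [[0,0,0],0]
  grip: 44

```text
clock: 8.0
tcp_pos: [0.4808, -0.1108, 0.2277]
tcp_rot: [0.74, 0.673, 0.002, 0.004]
contact_force: [0.1, -0.0, -0.0]
grip_width: 0.0442
finger_force: 0.0
```

servo_tool:
  deltas:
    - [[30,-7,0],0]
    - [[30,-7,0],0]
    - [[30,-7,0],0]
    - [[30,-7,0],0]
    - [[30,-7,0],0]
    - [[30,-7,0],0]
    - [[30,-7,0],0]
    - [[30,-7,0],0]
    - [[30,-7,0],0]
    - [[32,-6.5,0],0]
    - [[0,0,0],0]
    - [[0,0,0],0]

```text
clock: 9.2
tcp_pos: [0.4381, 0.197, 0.2211]
tcp_rot: [0.739, 0.674, -0.001, 0.0]
contact_force: [-0.6, -1.0, -0.2]
grip_width: 0.0442
finger_force: 0.0
```

```bash
python3 - <<'E'
from h import *
import cv2
d=optics.get_image("top");s=optics.get_image("side")
f=lambda i,x,y,w,h,s:cv2.resize(i[y:y+h,x:x+w,::-1],None,fx=s,fy=s,interpolation=cv2.INTER_CUBIC)
A=f(d["img"],300,170,100,100,4); B=f(s["img"],220,100,100,100,4); C=f(s["img"],290,180,100,75,4)
m=np.zeros((400,800,3),np.uint8); m[:,:400]=A; m[:,400:]=B
cv2.imwrite("pics/m2.png",m)
print(get_obs()["tcp_pos"])
E
```

```text
[0.43855865 0.1960505  0.22142138]
```

View pics/m2.png

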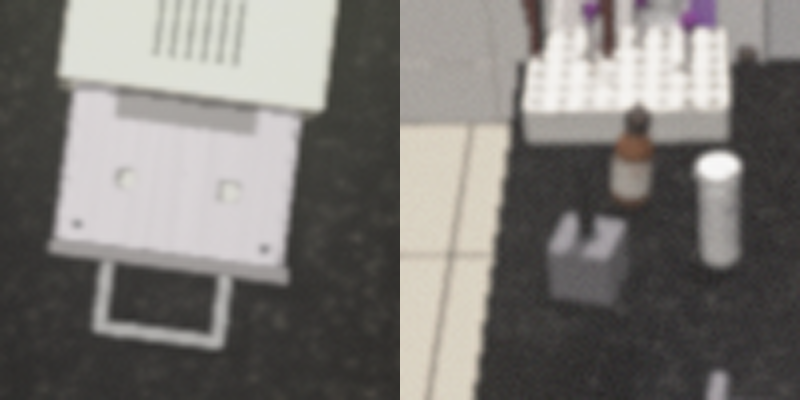

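```bash
python3 - <<'E'
from h import *
d=optics.get_image("top");s=optics.get_image("side")
t=lambda u,v,z: ray(d,300+u/4,170+v/4,z)[:2].round(4)
q=lambda u,v,z: ray(s,220+(u-400)/4,100+v/4,z)[:2].round(4)
print("round",t(125,178.5,.068),"sq",t(229,191,.068),"bar",t(98,329,.085),t(219,342,.085))
print("side round", ray(s,290+147/5,150+314/5,.068).round(4),"sq",ray(s,290+137/5,150+417/5,.068).round(4))
print("blk side",[q(*p,.047) for p in((588,237),(566,212),(626,221),(612,262),(548,252))])
print("proj grip", proj(s,[.437,.198,.121]),proj(s,[.437,.198,.051]))
o=get_obs();print(o["tcp_pos"],o["tcp_rot"].round(3))
E
```

```text
round [ 0.5964 -0.0782] sq [ 0.5891 -0.1582] bar [ 0.4813 -0.0606] [ 0.4741 -0.1521]
side round [ 0.5975 -0.0772  0.068 ] sq [ 0.5899 -0.1567  0.068 ]
blk side [array([0.4388, 0.1988]), array([0.4195, 0.2327]), array([0.4684, 0.2196]), array([0.4592, 0.1658]), array([0.4082, 0.1797])]
proj grip [264.9 140.2] [266.3 158.4]
[0.43871302 0.19582598 0.22159603] [ 0.74   0.673 -0.     0.   ]
```

servo_tool:
  deltas:
    - [[2,0,20],0]
    - [[0,0,20],0]
    - [[0,0,20],0]
    - [[0,0,20],0]
    - [[0,0,20],0]
    - [[0,0,20],0]
    - [[0,0,20],0]
    - [[0,0,14],0]
    - [[0,0,0],0]

```text
clock: 10.3
tcp_pos: [0.4376, 0.1977, 0.0654]
tcp_rot: [0.74, 0.673, -0.002, -0.001]
contact_force: [-0.5, -0.2, 0.4]
grip_width: 0.0439
finger_force: 0.0
```

servo_tool:
  deltas:
    - [[0,0,0],0]
    - [[0,0,0],0]
    - [[0,0,0],0]
    - [[0,0,0],0]
    - [[0,0,0],0]
    - [[0,0,0],0]
    - [[0,0,0],0]
    - [[0,0,0],0]
  grip: 0

```text
clock: 11.1
tcp_pos: [0.438, 0.1991, 0.0682]
tcp_rot: [0.739, 0.673, -0.0, -0.001]
contact_force: [-5.4, -0.8, 5.5]
grip_width: 0.0138
finger_force: 30.0
```

servo_tool:
  deltas:
    - [[0,0,-5],0]
    - [[0,0,-10],0]
    - [[0,0,-15],0]
    - [[0,0,-20],0]
    - [[0,0,-20],0]
    - [[0,0,-20],0]
    - [[0,0,-20],0]
    - [[0,0,-20],0]
    - [[0,0,-10],0]
    - [[0,0,0],0]
    - [[0,0,0],0]

```text
clock: 12.2
tcp_pos: [0.4388, 0.1987, 0.2075]
tcp_rot: [0.74, 0.673, 0.0, 0.0]
contact_force: [0.5, -0.4, -0.7]
grip_width: 0.0136
finger_force: 30.0
```

servo_tool:
  deltas:
    - [[-13,9.2,0],0]
    - [[-26,18.4,0],0]
    - [[-26,18.4,0],0]
    - [[-26,18.4,0],0]
    - [[-26,18.4,0],0]
    - [[-26,18.4,0],0]
    - [[-26,18.4,0],0]
    - [[-26,18.4,0],0]
    - [[-26,18.4,0],0]
    - [[-26,18.4,0],0]
    - [[-13.7,9,0],0]
    - [[0,0,0],0]
    - [[0,0,0],0]
    - [[0,0,0],0]

```text
clock: 13.6
tcp_pos: [0.5968, -0.0768, 0.2077]
tcp_rot: [0.739, 0.674, 0.0, -0.0]
contact_force: [0.7, -0.3, -0.8]
grip_width: 0.0138
finger_force: 30.0
```

servo_tool:
  deltas:
    - [[-1,0,10],0]
    - [[0,0,15],0]
    - [[0,0,15],0]
    - [[0,0,15],0]
    - [[0,0,2],0]
    - [[0,0,0],0]
    - [[0,0,0],0]

```text
clock: 14.3
tcp_pos: [0.5973, -0.079, 0.1512]
tcp_rot: [0.74, 0.673, 0.0, 0.0]
contact_force: [-0.1, 0.4, -0.8]
grip_width: 0.0137
finger_force: 30.0
```

```bash
python3 - <<'E'
from h import *
import cv2
s=optics.get_image("side")
f=lambda i,x,y,w,h,s:cv2.resize(i[y:y+h,x:x+w,::-1],None,fx=s,fy=s,interpolation=cv2.INTER_CUBIC)
cv2.imwrite("pics/s3.png",f(s["img"],280,160,80,75,8))
o=get_obs();p=o["tcp_pos"];print(p,o["tcp_rot"].round(3))
t=p-[0,0,.0653]
for n,x in (("tip",t),("collar",t+[0,0,.045]),("hole",[.5965,-.0778,.068]),("hole90",[.5965,-.0778,.085])): print(n,proj(s,x),((proj(s,x)-[280,160])*8).round())
E
```

```text
[ 0.59749681 -0.07909615  0.15158894] [0.74  0.673 0.    0.001]
tip [319.5 208.4] [316. 387.]
collar [319.6 196. ] [317. 288.]
hole [319. 213.] [312. 424.]
hole90 [319.1 208.4] [313. 387.]
```

View pics/s3.png

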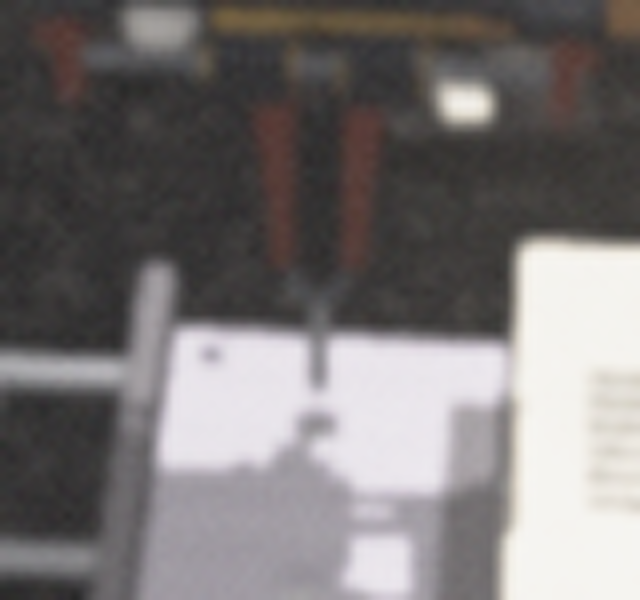

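servo_tool:
  deltas:
    - [[0.5,0,5],0]
    - [[0,0,5],0]
    - [[0,0,5],0]
    - [[0,0,5],0]
    - [[0,0,5],0]
    - [[0,0,2],0]
    - [[0,0,0],0]
    - [[0,0,0],0]

```text
clock: 15.15
tcp_pos: [0.5972, -0.0785, 0.1238]
tcp_rot: [0.74, 0.673, 0.0, 0.0]
contact_force: [-0.2, 0.3, -0.4]
grip_width: 0.0135
finger_force: 30.0
```

servo_tool:
  deltas:
    - [[0,0,2],0]
    - [[0,0,2],0]
    - [[0,0,2],0]
    - [[0,0,2],0]
    - [[0,0,0],0]
    - [[0,0,0],0]
    - [[0,0,0],0]

```text
clock: 15.85
tcp_pos: [0.5973, -0.0785, 0.1161]
tcp_rot: [0.74, 0.673, 0.0, 0.0]
contact_force: [0.9, -0.2, 3.8]
grip_width: 0.0138
finger_force: 30.0
```

servo_tool:
  deltas:
    - [[0,0,2],0]
    - [[0,0,1.5],0]
    - [[0,0,0],0]
    - [[0,0,0],0]
    - [[0,0,0],0]

```text
clock: 16.35
tcp_pos: [0.5973, -0.0785, 0.1124]
tcp_rot: [0.74, 0.673, 0.0, 0.0]
contact_force: [0.1, -0.6, 5.3]
grip_width: 0.0133
finger_force: 30.0
```

servo_tool:
  deltas:
    - [[0,0,1],0]
    - [[0,0,0.5],0]
    - [[0,0,0],0]
    - [[0,0,0],0]
    - [[0,0,0],0]

```text
clock: 16.85
tcp_pos: [0.5973, -0.0785, 0.1119]
tcp_rot: [0.74, 0.673, 0.0, 0.0]
contact_force: [-1.7, -0.1, 9.6]
grip_width: 0.0137
finger_force: 30.0
```

```bash
python3 - <<'E'
from h import *
import cv2
s=optics.get_image("side")
cv2.imwrite("pics/s4.png",cv2.resize(s["img"][150:250,260:380,::-1],None,fx=6,fy=6,interpolation=cv2.INTER_CUBIC))
for i in range(3): optics.get_image("top"); o=get_obs(); print(o["tcp_pos"],o["contact_force"],o["finger_force"])
E
```

```text
[ 0.5973493  -0.07850797  0.11192367] [-1.71010389  0.50346592  8.94769038] 29.99550372362137
[ 0.59733174 -0.07850475  0.11190845] [-1.76821918 -0.06021192  8.7942653 ] 29.995491206645966
[ 0.59735891 -0.07851146  0.11195396] [-0.5703706   0.27004108  9.84661159] 29.99537765979767
```

View pics/s4.png

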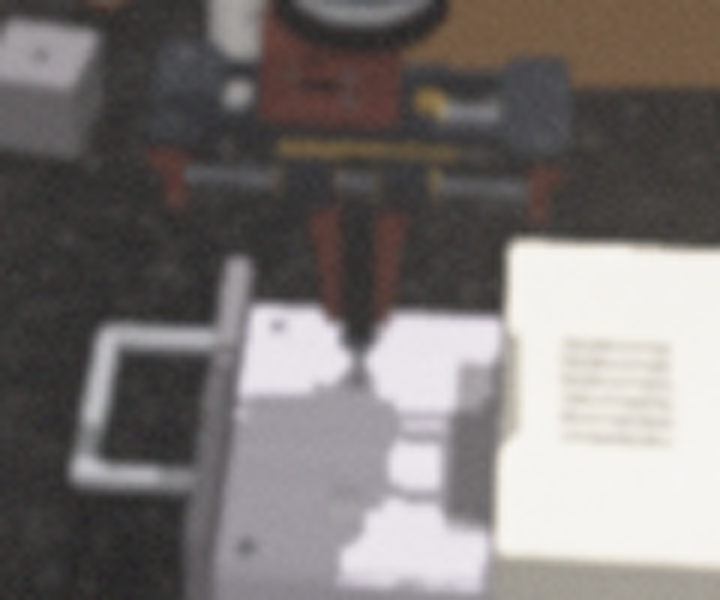

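The stylus stands upright with its pin through the round hole at about (358,370). The drawer is still open and the push is steady at about 9 N.

```bash
python3 -c "
from bench import ctrl
print(ctrl.finish_job())"
```

```text
the job is handed in; nothing more can be done
None
```

I handed the job in at about 17 s with the drawer about 130 mm open and the gripped, upright stylus holding the reset button against its stop at about 9 N; the hand-in call returned no verdict.

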